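# Zero the kitchen scale with the pick and load the biscuits to be weighed

## Robot

A 6-joint arm with a two-finger parallel gripper is mounted at the origin on the work surface. World frame = base frame: x ahead of the robot, y to its left, z up, the work surface at z = 0. Lengths are in mm, angles in rad, forces in N, time in s.
With the tool pointing down it reaches from about 400 to 925 mm from the base axis. Payload 12.5 kg.
Tool frame: the origin (TCP) lies between the finger pads; the fingertips stand env.tip_extent ahead of it and the grasp point (between the pads) lies 11 mm behind it (env.tip_extent is the distance from the TCP to the fingertips, in mm); z points along the fingers, y is the line along which they close (so a half turn about z gives the same grasp; the last joint's range is limited). The gripper opens to 95 mm and grips with 3 to 60 N. Pads are 20 mm wide; open, the fingers measure 119 mm over their backs; the gripper's body (75 mm by 180 mm) begins 59 mm behind the grasp point.
Start: joints at [1.01, 0.491, 1.559, -0, 1.092, -0.106], TCP at [274.538, 561.493, 222.661] pointing down, gripper open.
Joint ranges: [-3.1, 3.1], [-0.84, 2.19], [0.05, 2.79], [-1.13, 4.28], [0.06, 2.93], [-2.69, 2.69]. Speed limits (rad/s): [2.22, 2.22, 2.79, 3.14, 3.14, 3.14].

## Interface

Orientations are given as [roll, pitch, yaw] about the fixed x, y, z axes, in that order (R = Rz(yaw) Ry(pitch) Rx(roll)).
In Python, from cell import env gives the robot as it stands.
- The arm moves only by the tool carry_out, never from a script. Its argument "motion" is a list of rows, each a list of 5 numbers: the shift along the tool's x, y, z in mm, then the turn about the tool's z in degrees, then the closure, from 0 (fully open) to 1 (shut). A call has 1 to 12 rows; each row shifts and turns the commanded pose from where the row before left it, along the tool's axes as they then stand; what a row does not reach is not made up. A row lasts 1/10 s, in which the tool goes at most 50 mm and 8.59 degrees, less where a joint would pass 70% of its speed; a pose out of reach is approached as far as the arm can. A call with a gripper value outside its range is refused whole. The fingers move at their own pace and stop on an object; the grip force is fixed at half the most. Time passes only in rows, so rows that do not move let the fingers close. It gives the time, the measured TCP pose, the force, the opening and the grip force at its end, in the units of the state.
- env.state(): the state, without advancing time (a new reading comes with each control period).
- env.read_camera(name): name is "scene" or "top"; returns a dict with "color" (384x512x3 uint8, red, green, blue), "K" (3x3 intrinsics, pixels), "R" (3x3) and "t" (3): a world point X has camera coordinates R X + t. Camera axes: x right, y down, z forward; pixel columns grow to the right and rows downward; lengths in mm; the calibration is good to about 2 mm. A picture is of the moment at which its call begins. There is no depth.
- env.job_done(): hands the job in; it is judged then, once.
The state is a dict: "t": time; "joints": joint angles; "qvel": joint speeds; "tau": joint torques, N m; "eef_pos": TCP position; "tcp_rot": TCP orientation; "ft_force": force on the tool from outside, world axes, zero at the start; "moment": the same for the moment, N m; "opening": opening from 0.0 (shut) to 1.0 (fully open); "grip_force": force on a finger pad.
Only numpy, scipy, OpenCV 4.12 (cv2) and the standard library are available. Lean on these libraries where they do the work, as an engineer would, in place of code of your own. Each camera call takes 0.05 s, during which the arm holds its last target. There are 200 camera calls.

## Task

Clear the steel cup out of the scale's tray and stand it upright in the middle of the cork coaster; then, with the tray empty, use the pointed pick to press the scale's recessed zero button right down and hold it there for about a second. Finally put the pick back upright in its wooden stand, seated as it was, and lay or drop every biscuit from the slate board into the scale's tray, so that all of them lie inside it and the cup is still in the middle of its coaster. Do not disturb the grinder, the moka pot, the glass jar or the red brush.

Things in the scene. Friction and masses are not known exactly. Their poses are not given: they have to be found in the camera images.
- scale: white kitchen scale, fixed, 260 (x) by 200 (y), 30 high, carrying a fixed open steel tray 170 (x) by 200 (y), walls 5, rim 72 above the counter. Origin: on the counter under the tray's centre. On the -x side, roughly towards the robot, the flat console (top 30 high, x -172 to -87) has a dark display and, at x -130, y +50, the zero button's well
- tray_in (a point): centre of the tray's inner floor, 41 above the counter (inside 160 by 190, walls 31 high above the floor); axes as the scale's
- zero_top (a point): centre of the top face of the zero button, a grey round button 14 across at the bottom of a square well 18 by 18 in the console, with a dark frame; at rest its face lies 8 below the console's top, 22 above the counter. Fingers do not fit in
- zero (a joint): travel of the zero button in m: 0 at rest, 0.005 pressed down to its stop; it is sprung, about 1.2 N to start and 4.2 N at the stop
- pick: pick (stylus): round wooden handle 26 across and 85 long with a thin steel pin 6 across that stands 45 out of its lower end; 80 g. At the start it stands pin down in the wooden stand. Origin: on its axis at the lower end of the handle, where the pin leaves it; z points along the handle away from the pin
- pick_tip (a point): the tip of the pick's pin, 45 below the pick's origin along its axis
- stand: dark wooden block 70 by 70, 55 high, fixed, with a square hole 18 by 18, 52 deep, in the middle of its top. The pin goes in the hole and the flat lower end of the handle rests on the block's top (the pick's origin then 55 above the counter). Origin: centre of its underside
- cup: empty stainless steel dosing cup, open at the top, outside 62 across at the foot, 64 at the rim, 80 high, wall 3; 160 g. At the start it stands in the scale's tray. Origin: centre of its underside, z up
- coaster: flat round cork coaster, 100 across, 5 thick, fixed to the counter. Origin: centre of its underside
- board: dark slate serving board 270 (x) by 270 (y), 12 thick, fixed to the counter, on which the biscuits lie. Origin: centre of its underside
- biscuit1: one of up to five identical hard almond biscuits (cantucci): a brown bar 85 long (its x axis), 24 wide (y), 22 high (z), 30 g; it lies on the slate board at the start. Origin: centre of its underside. 3 to 5 of them are there, the others are absent (None)
- biscuit2: one of up to five identical hard almond biscuits (cantucci): a brown bar 85 long (its x axis), 24 wide (y), 22 high (z), 30 g; it lies on the slate board at the start. Origin: centre of its underside. 3 to 5 of them are there, the others are absent (None)
- biscuit3: one of up to five identical hard almond biscuits (cantucci): a brown bar 85 long (its x axis), 24 wide (y), 22 high (z), 30 g; it lies on the slate board at the start. Origin: centre of its underside. 3 to 5 of them are there, the others are absent (None)
- biscuit4: one of up to five identical hard almond biscuits (cantucci): a brown bar 85 long (its x axis), 24 wide (y), 22 high (z), 30 g; it lies on the slate board at the start. Origin: centre of its underside. 3 to 5 of them are there, the others are absent (None)
- biscuit5: one of up to five identical hard almond biscuits (cantucci): a brown bar 85 long (its x axis), 24 wide (y), 22 high (z), 30 g; it lies on the slate board at the start. Origin: centre of its underside. 3 to 5 of them are there, the others are absent (None)
- grinder: bystander: black burr coffee grinder, 350 high, at the right. Origin: centre of its underside
- moka: bystander: aluminium moka pot, 95 across, 180 high, black handle. Origin: centre of its underside
- jar: bystander: glass jar with steel clasp, 86 across, 111 high. Origin: centre of its underside
- brush: bystander: red silicone brush, about 190 long, 16 high, lying on the counter beyond the scale. Origin: under its middle, x along it

How it is judged (in metres and radians):
On the way, in this order (a step that is already met when the one before it is completed fails the run):
1. the cup is out of the tray and stands upright in the middle of the coaster (horizontal distance between cup and coaster below 0.025 m and z of cup in the frame of coaster between 0.002 and 0.009 m and angle between cup's own z axis and vertical below 0.1 rad and linear speed of cup below 0.03 m/s), for 0.2 s.
2. the zero button is pressed right down by the pick's tip and held, the tray being empty (value of joint zero above 0.004 m and distance between pick_tip and zero_top below 0.011 m and horizontal distance between each of biscuit1, biscuit2, biscuit3, biscuit4, biscuit5, cup and tray_in above 0.12 m), for 0.4 s.
At the end, for the whole second after the job is handed in: All biscuits lie at rest inside the tray (under 60 mm above its floor); the cup is upright on the coaster, within 25 mm of its centre; the pick is upright in its stand, its handle within 5 mm of resting on the block; the button is up; all is released (all of step 1 and value of joint zero below 0.001 m and horizontal distance between pick and stand below 0.012 m and z of pick in the frame of stand between 0.05 and 0.06 m and angle between pick's own z axis and vertical below 0.1 rad and linear speed of each of pick, biscuit1, biscuit2, biscuit3, biscuit4, biscuit5 below 0.03 m/s and x of biscuit1 in the frame of tray_in between -0.08 and 0.08 m and y of biscuit1 in the frame of tray_in between -0.095 and 0.095 m and z of biscuit1 in the frame of tray_in between -0.005 and 0.06 m and x of biscuit2 in the frame of tray_in between -0.08 and 0.08 m and y of biscuit2 in the frame of tray_in between -0.095 and 0.095 m and z of biscuit2 in the frame of tray_in between -0.005 and 0.06 m and x of biscuit3 in the frame of tray_in between -0.08 and 0.08 m and y of biscuit3 in the frame of tray_in between -0.095 and 0.095 m and z of biscuit3 in the frame of tray_in between -0.005 and 0.06 m and x of biscuit4 in the frame of tray_in between -0.08 and 0.08 m and y of biscuit4 in the frame of tray_in between -0.095 and 0.095 m and z of biscuit4 in the frame of tray_in between -0.005 and 0.06 m and x of biscuit5 in the frame of tray_in between -0.08 and 0.08 m and y of biscuit5 in the frame of tray_in between -0.095 and 0.095 m and z of biscuit5 in the frame of tray_in between -0.005 and 0.06 m); the robot touches nothing.
It fails at once if the coffee grinder is moved more than 30 mm (distance of grinder from where it was at the start of the episode above 0.03 m).
It fails at once if the moka pot is moved more than 30 mm (distance of moka from where it was at the start of the episode above 0.03 m).
It fails at once if the clasp jar is moved more than 30 mm (distance of jar from where it was at the start of the episode above 0.03 m).
It fails at once if the red brush is moved more than 30 mm (distance of brush from where it was at the start of the episode above 0.03 m).
Of biscuit1, biscuit2, biscuit3, biscuit4, biscuit5 only 3 to 5 are there at a start; the rules pass over those that are not, and their reading is None.
At some moment in a run one of biscuit4, biscuit5, cup may be knocked a few centimetres aside while the robot is not near it.
It also fails if it takes over 210 s, if anything falls off the work surface, if the arm or the gripper's body presses on something with over 40 N, if the wrist force passes 120 N, or if a joint passes its speed limit or range.

## Working session

There is one attempt and no reset: what is moved stays moved. The work goes in short steps, Python scripts to look and compute and a tool call to move; the robot and the scene stay as the last step left them, time stands still between calls to the robot, and variables do not carry over. Pictures are saved under pics/ and viewed, at most 14 in all, crops included, and the job is handed in when it is done.

Besides the shell and the picture viewer there is one more tool, called after "Call:" by a JSON object that holds its "fn" and its "kwargs", one argument or row to a line. carry_out: Moves the arm, as the interface text tells. Its arguments: {"type":"object","properties":{"motion":{"type":"array"}},"required":["motion"]}

```bash
ls; mkdir -p pics; cat > h.py <<'E'
import numpy as np, cv2
from cell import env
def snap(cam,name,crop=None,scale=1.5):
    im=env.read_camera(cam); c=im["color"][:,:,::-1]
    np.savez(f"{cam}.npz",K=im["K"],R=im["R"],t=im["t"],c=c)
    if crop: x0,y0,x1,y1=crop; c=c[y0:y1,x0:x1]
    c=cv2.resize(np.ascontiguousarray(c),None,fx=scale,fy=scale,interpolation=cv2.INTER_CUBIC)
    cv2.imwrite(f"pics/{name}.png",c)
def ray(cam,u,v,z):
    d=np.load(f"{cam}.npz");K,R,t=d["K"],d["R"],d["t"].ravel()
    w=R.T@np.linalg.inv(K)@np.array([u,v,1.]);o=-R.T@t
    return (o+w*(z-o[2])/w[2])[:2].round(1)
def proj(cam,X):
    d=np.load(f"{cam}.npz");p=d["K"]@(d["R"]@np.array(X,float)+d["t"].ravel())
    return (p[:2]/p[2]).round(1)
E
python3 - <<'E'
from h import *
snap("top","top0");snap("scene","scene0")
print(env.state(),env.tip_extent)
for c in("top","scene"):
    d=np.load(c+".npz");print(c,d["K"],-d["R"].T@d["t"].ravel(),d["R"])
E
```

```text
pics
{'t': 0.1, 'joints': array([ 1.01043378e+00,  4.91491182e-01,  1.55938786e+00, -1.31077504e-05,
        1.09168456e+00, -1.05566551e-01]), 'qvel': array([-2.89461461e-04, -2.44814353e-03,  6.39129309e-05,  1.44175108e-03,
        5.28707388e-04, -9.52513570e-04]), 'tau': array([ 2.03049007e-03, -6.13623118e+01, -2.58605397e+01,  6.93399226e-02,
        4.70801059e-02, -6.43607927e-05]), 'eef_pos': array([274.40446887, 561.3140251 , 222.12542952]), 'tcp_rot': array([-3.14062588e+00, -9.07487335e-05,  2.68680267e+00]), 'ft_force': array([-0.19432745, -0.84919732, -0.09682231]), 'moment': array([-0.01999445,  0.01337297, -0.03380724]), 'grip_force': 0.0, 'opening': 1.000561876955603} 8.0
top [[409.24095465   0.         250.39863119]
 [  0.         409.24095465 189.84091867]
 [  0.           0.           1.        ]] [ 335.07161177  -45.39225236 1746.37474894] [[ 0.01051602 -0.9999293   0.00555122]
 [-0.98611872 -0.01129045 -0.16565747]
 [ 0.16570843 -0.0037321  -0.98616773]]
scene [[346.91074752   0.         252.91105873]
 [  0.         346.91074752 193.18772021]
 [  0.           0.           1.        ]] [1224.62582915 -159.77430945  975.45697969] [[ 0.211718    0.97720374 -0.01575899]
 [ 0.80324921 -0.18316978 -0.56677998]
 [-0.55674608  0.10733912 -0.82371847]]
```

View pics/top0.png

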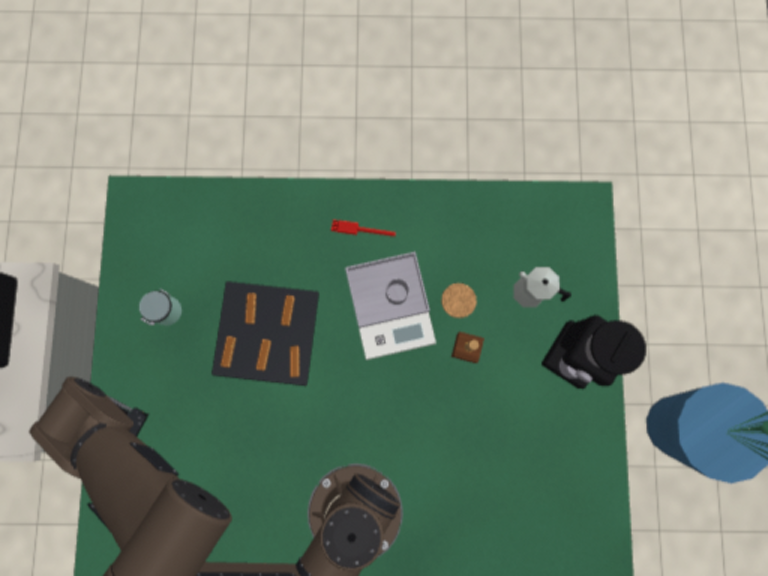

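View pics/scene0.png

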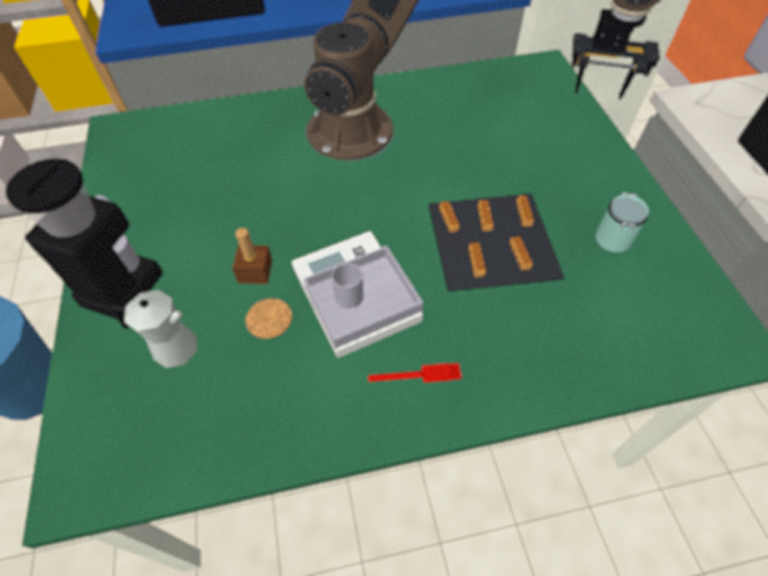

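The top view shows 5 biscuits on the board (around (250,330)), the scale with the cup at (397,290), the coaster at (459,300) and the stand at (468,347). Next I'll take enlarged crops.

```bash
python3 - <<'E'
from h import *
snap("top","top1",(225,160,335,245),7)
snap("scene","scene1",(150,145,290,240),5.7)
for cam in("top","scene"):
    c=np.load(cam+".npz")["c"]
    h=cv2.cvtColor(c,cv2.COLOR_BGR2HSV)
    m=((h[...,0]<18)&(h[...,0]>4)&(h[...,1]>110)&(h[...,2]>70)).astype(np.uint8)
    n,l,s,ce=cv2.connectedComponentsWithStats(m)
    for i in range(1,n):
        if 40<s[i,4]<1500:
            p=np.argwhere(l==i)[:,::-1].astype(np.float32)
            z=12+18 
            g=np.array([ray(cam,*q,z) for q in p]);w=np.linalg.eigh(np.cov(g.T))
            a=np.degrees(np.arctan2(*w[1][::-1,1]))%180
            print(cam,s[i,4],ce[i].round(1),"z30:",g.mean(0).round(1),"z5",ray(cam,*ce[i],5),"ang",a.round(1),(np.sqrt(w[0]*12)).round(0))
E
```

```text
top 376 [305.5 200. ] z30: [ 582.7 -285.7] z5 [ 586.2 -289.2] ang 85.2 [79. 82.]
top 131 [166.8 204.9] z30: [554.9 300.3] z5 [558.  305.4] ang 179.5 [27. 87.]
top 124 [191.4 206.6] z30: [548.9 196.4] z5 [552. 200.] ang 171.7 [26. 85.]
top 269 [312.  231.1] z30: [ 451.3 -311.5] z5 [ 452.9 -315.3] ang 70.3 [68. 69.]
top 136 [151.7 234.1] z30: [431.6 357.7] z5 [433.  363.6] ang 170.9 [27. 85.]
top 132 [175.3 236.1] z30: [424.3 259.2] z5 [425.5 263.6] ang 170.2 [26. 85.]
top 137 [196.  240.6] z30: [406.9 172.4] z5 [407.9 175.6] ang 1.7 [28. 82.]
scene 411 [62.1 34.3] z30: [-561.6 -754.1] z5 [-594.1 -764.9] ang 18.5 [ 27. 793.]
scene 988 [ 8.4 51.9] z30: [-460.9 -985. ] z5 [ -498.7 -1005.2] ang 14.1 [ 81. 515.]
scene 175 [349.5 140.2] z30: [433.  359.6] z5 [412.4 373.3] ang 168.3 [ 31. 100.]
scene 167 [323.2 143.1] z30: [425.2 261.1] z5 [404.5 272.1] ang 168.4 [30. 99.]
scene 169 [299.2 144.2] z30: [410.7 174.2] z5 [389.5 183. ] ang 0.1 [31. 95.]
scene 547 [166.6 173.6] z30: [ 437.9 -310.4] z5 [ 417.8 -314.3] ang 5.8 [ 68. 140.]
scene 205 [346.9 168.3] z30: [555.5 302.8] z5 [538.2 315. ] ang 176.6 [32. 95.]
scene 197 [317.6 172.6] z30: [550.8 198.3] z5 [533.3 207.7] ang 170.3 [29. 99.]
scene 573 [178.9 211.9] z30: [ 603.8 -283.2] z5 [ 587.7 -286.5] ang 166.2 [80. 82.]
```

View pics/top1.png

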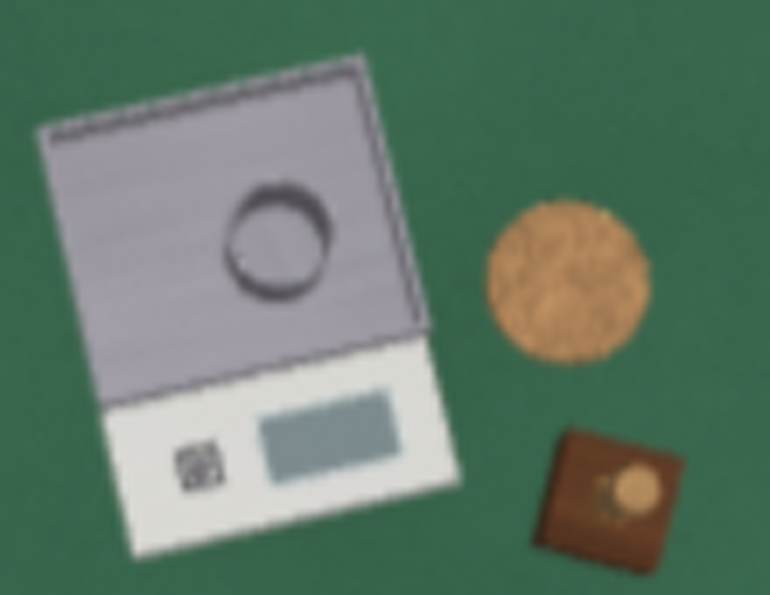

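View pics/scene1.png

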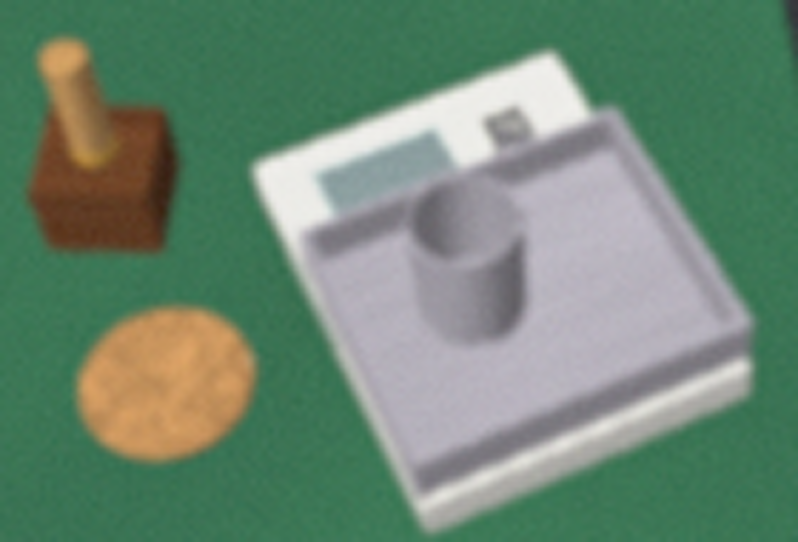

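```bash
cat > fit.py <<'E'
from h import *
T=lambda x,y:(225+(x+.5)/7-.5,160+(y+.5)/7-.5)
S=lambda x,y:(150+(x+.5)/5.7-.5,145+(y+.5)/5.7-.5)
def pr(n,*a):print(n,*[ray(*q) for q in a])
from scipy.optimize import least_squares
obs=[("top",T(40,128),(85,100,72)),("top",T(362,58),(85,-100,72)),("top",T(430,330),(-85,-100,72)),("top",T(103,408),(-85,100,72)),
("top",T(460,482),(-172,-100,30)),("top",T(135,556),(-172,100,30)),("top",T(200,466),(-130,50,30)),
("scene",S(306,238),(-85,-100,72)),("scene",S(612,108),(-85,100,72)),("scene",S(750,322),(85,100,72)),("scene",S(420,486),(85,-100,72)),("scene",S(508,127),(-130,50,30)),("scene",S(553,50),(-172,100,30)),("scene",S(254,170),(-172,-100,30))]
def f(p):
    c,s=np.cos(p[2]),np.sin(p[2]);r=[]
    for cam,uv,X in obs:
        W=(p[0]+c*X[0]-s*X[1],p[1]+s*X[0]+c*X[1],X[2]);r+=list(proj(cam,W)-uv)
    return np.array(r)
for sel in(slice(0,14),slice(14,28),slice(0,28)):
    q=least_squares(lambda p:f(p)[sel],[590,-100,0.2],diff_step=1e-2);print("scale",q.x.round(3));
print(f(q.x).reshape(-1,2))
c,s=np.cos(q.x[2]),np.sin(q.x[2]);print("zero",q.x[0]-130*c-50*s,q.x[1]-130*s+50*c)
pr("btn",("top",*T(200,466),30),("scene",*S(508,127),30))
pr("cup",("top",*T(279,243),121),("scene",*S(468,221),121))
pr("coaster",("top",*T(568,282),5),("scene",*S(167,384),5))
pr("picktop",("top",*T(637,489),140),("scene",*S(65,55),140))
pr("pickbot",("scene",*S(93,155),55))
pr("standtop",*[("top",*T(*a),55) for a in((568,430),(684,457),(655,574),(540,545))],*[("scene",*S(*a),55) for a in((50,107),(167,110),(178,163),(30,187))])
E
sed -i 's/return (p\[:2\]\/p\[2\]).round(1)/return p[:2]\/p[2]/' h.py
python3 fit.py
```

```text
scale [ 6.06134e+02 -8.33110e+01  2.37000e-01]
scale [ 6.0759e+02 -7.7868e+01  2.5300e-01]
scale [ 6.06919e+02 -7.99140e+01  2.47000e-01]
[[-1.2533192   0.27283849]
 [-0.73078726 -0.65503301]
 [-0.37962538 -0.33527422]
 [-0.88777794 -0.16738624]
 [-0.4216906  -0.74336884]
 [-0.43182097 -0.07626998]
 [-0.42946525  0.16757546]
 [-1.89794924 -0.53068718]
 [-0.07726629  0.2942296 ]
 [ 0.35769943  0.56637008]
 [-0.81155017 -2.59269703]
 [-0.3633058   0.78492477]
 [-0.57527493  1.16628651]
 [-0.37941226  0.26428863]]
zero 468.6398544156697 -63.2163696386194
btn [469.4 -65. ] [465.5 -61.3]
cup [ 590.7 -108.1] [ 597.1 -103.9]
coaster [ 586.7 -290.3] [ 587.8 -286.5]
picktop [ 450.6 -308.6] [ 447.6 -304.6]
pickbot [ 451.2 -308.1]
standtop [ 491.1 -282.2] [ 475.8 -350.6] [ 407.  -332.3] [ 423.2 -265. ] [ 408.3 -330.9] [ 426.6 -261.9] [ 468.6 -259.3] [ 466.9 -346. ]
```

Call:
{"fn": "carry_out", "kwargs": {
  "motion": [
    [0,0,0,-8.5,0],
    [0,0,0,-8.5,0],
    [0,0,0,-8.5,0],
    [0,0,0,-0.6,0],
    [-20,-41.5,0,0,0],
    [-20,-41.5,0,0,0],
    [-20,-41.5,0,0,0],
    [-20,-41.5,0,0,0],
    [-20,-41.5,0,0,0],
    [-20,-41.5,0,0,0],
    [-20,-41.5,0,0,0],
    [-20,-41.5,0,0,0]
  ]
}}

```text
t: 1.4
eef_pos: [435.3, 227.9, 222.8]
tcp_rot: [3.141, 0.0, 3.138]
ft_force: [0.0, 0.3, 0.5]
opening: 0.996
grip_force: 0.0
```

Call:
{"fn": "carry_out", "kwargs": {
  "motion": [
    [-19.8,-41.7,0,0,0],
    [-19.8,-41.7,0,0,0],
    [-19.8,-41.7,0,0,0],
    [-19.8,-41.7,0,0,0],
    [-19.8,-41.7,0,0,0],
    [-19.8,-41.7,0,0,0],
    [-19.8,-41.7,0,0,0],
    [-19.8,-41.7,10,0,0],
    [0,0,30,0,0],
    [0,0,0,0,0]
  ]
}}

```text
t: 2.4
eef_pos: [592.0, -104.6, 179.2]
tcp_rot: [3.14, -0.006, 3.137]
ft_force: [-0.4, -0.1, -0.1]
opening: 1.002
grip_force: 0.0
```

```bash
python3 - <<'E'
from h import *
snap("scene","scene2",(150,115,290,240),5)
E
```

```text
(no output)
```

View pics/scene2.png

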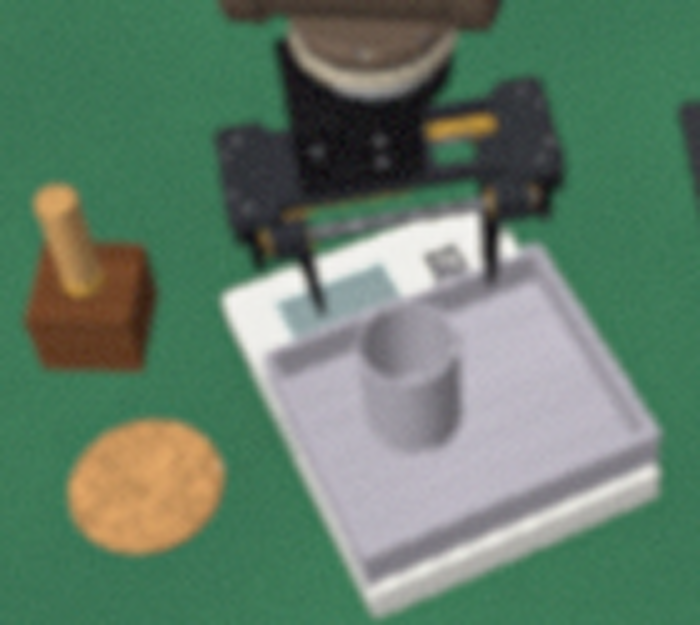

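The cup has not moved: its rim centre is at (411,346). The fingertips are at (320,310) and (492,283), with their midpoint behind the cup, as expected from the height difference.

```bash
python3 - <<'E'
from h import *
S=lambda x,y:(150+(x+.5)/5-.5,115+(y+.5)/5-.5)
print(ray("scene",*S(406,296),171),ray("scene",*S(411,347),121),[proj("scene",(592,-104.6+k,171)) for k in(-50,50)],S(320,310),S(492,283))
E
```

```text
[ 599.1 -103.5] [ 599.6 -104. ] [array([213.2103967 , 175.02797805]), array([246.66211456, 169.02549548])] (213.6, 176.6) (248.0, 171.2)
```

Call:
{"fn": "carry_out", "kwargs": {
  "motion": [
    [-2,-1,35,0,0],
    [0,0,35,0,0],
    [0,0,25,0,0],
    [0,0,0,0,0],
    [0,0,0,0,1],
    [0,0,0,0,1],
    [0,0,0,0,1],
    [0,0,0,0,1],
    [0,0,0,0,1]
  ]
}}

```text
t: 3.35
eef_pos: [595.8, -105.2, 88.6]
tcp_rot: [-3.141, 0.002, -3.141]
ft_force: [-0.0, -1.9, 6.2]
opening: 0.664
grip_force: 30.0
```

Call:
{"fn": "carry_out", "kwargs": {
  "motion": [
    [0,0,-20,0,1],
    [0,0,-40,0,1],
    [1.8,-36.6,0,0,1],
    [1.8,-36.6,0,0,1],
    [1.8,-36.6,0,0,1],
    [1.8,-36.6,0,0,1],
    [1.8,-36.6,0,0,1],
    [0,0,0,0,1],
    [0,0,35,0,1],
    [0,0,35,0,1],
    [0,0,15,0,1],
    [0,0,0,0,1]
  ]
}}

```text
t: 4.55
eef_pos: [585.8, -286.9, 60.7]
tcp_rot: [3.139, -0.003, -3.141]
ft_force: [0.1, 0.9, -2.6]
opening: 0.663
grip_force: 30.0
```

Lower the last 8 mm slowly, release, and rise.

Call:
{"fn": "carry_out", "kwargs": {
  "motion": [
    [0,-1.5,4,0,1],
    [0,0,2,0,1],
    [0,0,1.5,0,1],
    [0,0,0,0,1],
    [0,0,0,0,0.1],
    [0,0,0,0,0.1],
    [0,0,0,0,0.1],
    [0,0,0,0,0.1],
    [0,0,-30,0,0.1],
    [0,0,-45,0,0.1],
    [0,0,-45,0,0.1],
    [0,0,0,0,0.1]
  ]
}}

```text
t: 5.75
eef_pos: [588.5, -290.5, 181.4]
tcp_rot: [-3.136, 0.008, -3.141]
ft_force: [0.5, 0.1, -0.4]
opening: 0.898
grip_force: 0.0
```

```bash
python3 - <<'E'
from h import *
snap("scene","scene3",(150,115,290,240),5)
E
```

```text
(no output)
```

View pics/scene3.png

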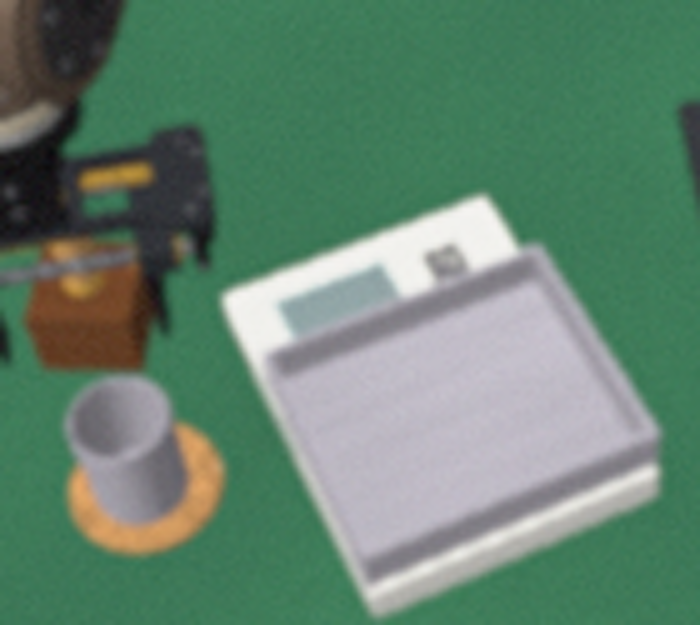

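Call:
{"fn": "carry_out", "kwargs": {
  "motion": [
    [35,-4,0,0,0.1],
    [35,-4,0,0,0.1],
    [35,-4,0,0,0.1],
    [34,-4,0,0,0.1],
    [0,0,0,0,0.1],
    [0,0,0,0,0.1],
    [0,0,0,0,0.1]
  ]
}}

```text
t: 6.5
eef_pos: [448.3, -305.5, 174.6]
tcp_rot: [3.141, -0.0, -3.141]
ft_force: [0.3, -0.0, 1.0]
opening: 0.9
grip_force: 0.0
```

```bash
python3 - <<'E'
from h import *
snap("scene","scene4",(130,90,270,210),5)
S=lambda x,y:(150+(x+.5)/5-.5,115+(y+.5)/5-.5)
print("cup",ray("scene",*S(120,418),85))
E
```

```text
cup [ 586.5 -287.4]
```

View pics/scene4.png

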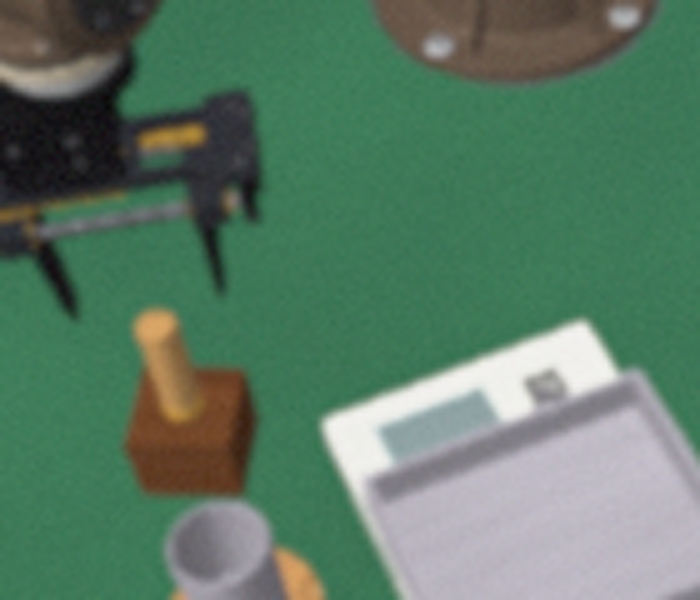

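The cup stands on the coaster, at about (586,-287). The gripper is above the pick: fingertips at (75,315) and (222,290), pick top at (157,325).

```bash
python3 - <<'E'
from h import *
S=lambda x,y:(130+(x+.5)/5-.5,90+(y+.5)/5-.5)
print(ray("scene",*S(148.5,302),166.6),ray("scene",*S(157,325),140),ray("scene",*S(181,410),55),"btn",ray("scene",*S(546,387),30))
E
```

```text
[ 453.6 -304. ] [ 449.2 -304.7] [ 450.4 -308.4] btn [466.1 -61.1]
```

Call:
{"fn": "carry_out", "kwargs": {
  "motion": [
    [-1,-1,30,0,0.1],
    [0,0,30,0,0.1],
    [0,0,26,0,0.1],
    [0,0,0,0,0.1],
    [0,0,0,0,0.1],
    [0,0,0,0,1],
    [0,0,0,0,1],
    [0,0,0,0,1],
    [0,0,0,0,1],
    [0,0,0,0,1],
    [0,0,0,0,1],
    [0,0,0,0,1]
  ]
}}

```text
t: 7.75
eef_pos: [448.6, -306.5, 89.1]
tcp_rot: [3.142, 0.0, -3.141]
ft_force: [-0.1, 0.1, -1.4]
opening: 0.366
grip_force: 0.0
```

Call:
{"fn": "carry_out", "kwargs": {
  "motion": [
    [0,0,0,0,1],
    [0,0,0,0,1],
    [0,0,0,0,1]
  ]
}}

```text
t: 8.05
eef_pos: [448.6, -306.5, 89.1]
tcp_rot: [3.142, 0.0, -3.141]
ft_force: [0.1, -1.2, -0.8]
opening: 0.269
grip_force: 30.0
```

Call:
{"fn": "carry_out", "kwargs": {
  "motion": [
    [0,0,-20,0,1],
    [0,0,-30,0,1],
    [0,0,-30,0,1],
    [-3,40.5,0,0,1],
    [-3,40.5,0,0,1],
    [-3,40.5,0,0,1],
    [-3,40.5,0,0,1],
    [-3,40.5,0,0,1],
    [-3,40.5,0,0,1],
    [0,0,30,0,1],
    [0,0,18,0,1],
    [0,0,0,0,1]
  ]
}}

```text
t: 9.25
eef_pos: [465.5, -62.8, 119.5]
tcp_rot: [3.141, -0.003, -3.14]
ft_force: [-0.7, -0.3, 0.1]
opening: 0.27
grip_force: 30.0
```

```bash
python3 - <<'E'
from h import *
snap("scene","scene5",(185,110,285,185),8)
snap("top","top5",(210,180,310,255),8)
print(env.state()["eef_pos"])
E
```

```text
[466.49834861 -63.5693217  121.38517993]
```

View pics/scene5.png

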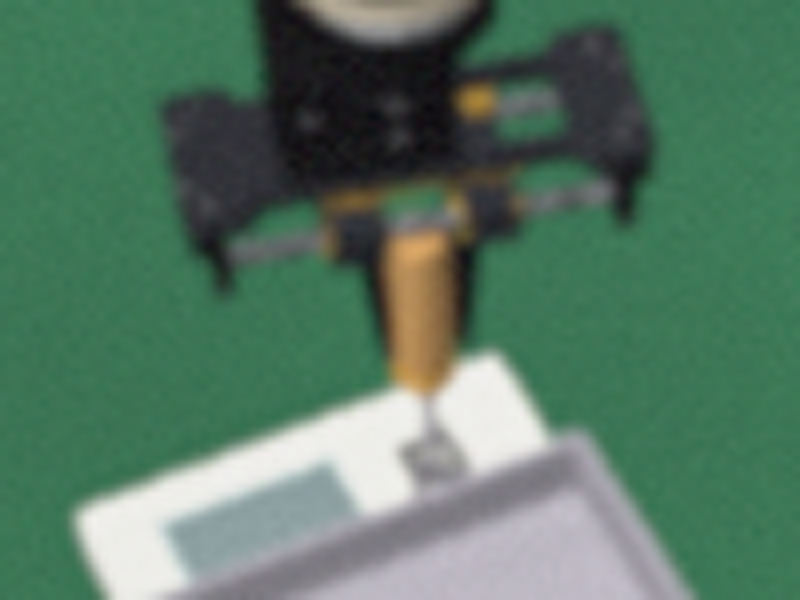

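The tip at (432,435), about 12 mm above the console, is in line with the button frame centre at (434,455). Pressing down slowly.

Call:
{"fn": "carry_out", "kwargs": {
  "motion": [
    [0,0,8,0,1],
    [0,0,8,0,1],
    [0,0,4,0,1],
    [0,0,2,0,1],
    [0,0,0,0,1],
    [0,0,0,0,1]
  ]
}}

```text
t: 9.95
eef_pos: [466.4, -63.5, 99.3]
tcp_rot: [-3.142, -0.0, -3.141]
ft_force: [-2.0, -0.7, 1.4]
opening: 0.267
grip_force: 30.0
```

Call:
{"fn": "carry_out", "kwargs": {
  "motion": [
    [0,0,2,0,1],
    [0,0,1,0,1],
    [0,0,0,0,1],
    [0,0,0,0,1]
  ]
}}

```text
t: 10.35
eef_pos: [466.4, -63.5, 96.2]
tcp_rot: [3.142, 0.0, -3.141]
ft_force: [-1.1, -1.1, 3.6]
opening: 0.271
grip_force: 30.0
```

Call:
{"fn": "carry_out", "kwargs": {
  "motion": [
    [0,0,1,0,1],
    [0,0,0,0,1],
    [0,0,0,0,1],
    [0,0,0,0,1]
  ]
}}

```text
t: 10.75
eef_pos: [466.5, -63.5, 95.6]
tcp_rot: [-3.141, 0.001, -3.141]
ft_force: [-3.6, -0.6, 10.4]
opening: 0.271
grip_force: 30.0
```

Call:
{"fn": "carry_out", "kwargs": {
  "motion": [
    [0,0,0.5,0,1],
    [0,0,0,0,1],
    [0,0,0,0,1],
    [0,0,0,0,1],
    [0,0,0,0,1],
    [0,0,0,0,1],
    [0,0,0,0,1],
    [0,0,0,0,1],
    [0,0,0,0,1],
    [0,0,0,0,1]
  ]
}}

```text
t: 11.75
eef_pos: [466.6, -63.5, 95.4]
tcp_rot: [-3.141, 0.001, -3.141]
ft_force: [-3.2, -0.7, 15.3]
opening: 0.268
grip_force: 30.0
```

Call:
{"fn": "carry_out", "kwargs": {
  "motion": [
    [0,0,-15,0,1],
    [0,0,-30,0,1],
    [0,0,-30,0,1],
    [3,-40.5,0,0,1],
    [3,-40.5,0,0,1],
    [3,-40.5,0,0,1],
    [3,-40.5,0,0,1],
    [3,-40.5,0,0,1],
    [3,-40.5,0,0,1],
    [0,0,0,0,1],
    [0,0,0,0,1]
  ]
}}

```text
t: 12.85
eef_pos: [448.2, -306.8, 169.0]
tcp_rot: [3.141, -0.0, 3.141]
ft_force: [-0.3, 1.5, -0.6]
opening: 0.269
grip_force: 30.0
```

Call:
{"fn": "carry_out", "kwargs": {
  "motion": [
    [0,0,15,0,1],
    [0,0,20,0,1],
    [0,0,20,0,1],
    [0,0,15,0,1],
    [0,0,6,0,1],
    [0,0,2.5,0,1],
    [0,0,0,0,1],
    [0,0,0,0,1]
  ]
}}

```text
t: 13.65
eef_pos: [448.9, -306.4, 91.8]
tcp_rot: [-3.141, 0.001, -3.141]
ft_force: [-0.2, 0.2, -0.4]
opening: 0.273
grip_force: 30.0
```

Call:
{"fn": "carry_out", "kwargs": {
  "motion": [
    [0,0,1,0,1],
    [0,0,1,0,1],
    [0,0,0,0,1],
    [0,0,0,0,1]
  ]
}}

```text
t: 14.05
eef_pos: [448.6, -306.5, 89.2]
tcp_rot: [3.142, 0.0, -3.141]
ft_force: [0.0, 0.5, -0.5]
opening: 0.272
grip_force: 30.0
```

Release the pick and rise to clear it.

Call:
{"fn": "carry_out", "kwargs": {
  "motion": [
    [0,0,0.5,0,1],
    [0,0,0,0,1],
    [0,0,0,0,0.4],
    [0,0,0,0,0.4],
    [0,0,0,0,0.4],
    [0,0,0,0,0.4],
    [0,0,0,0,0.4],
    [0,0,-30,0,0.4],
    [0,0,-40,0,0.4],
    [0,0,-40,0,0.4],
    [-5,40,-20,0,0.4],
    [-5,40,0,0,0.4]
  ]
}}

```text
t: 15.25
eef_pos: [459.2, -226.6, 221.3]
tcp_rot: [-3.139, 0.004, 3.14]
ft_force: [0.4, 0.8, -0.8]
opening: 0.6
grip_force: 0.0
```

```bash
python3 - <<'E'
from h import *
snap("scene","scene6",(140,95,400,255),3)
snap("top","top6",(130,160,340,260),3.8)
print(env.state()["eef_pos"],env.state()["opening"])
for cam in("top","scene"):
    c=np.load(cam+".npz")["c"]
    h=cv2.cvtColor(c,cv2.COLOR_BGR2HSV)
    m=((h[...,0]<18)&(h[...,0]>4)&(h[...,1]>110)&(h[...,2]>70)).astype(np.uint8)
    n,l,s,ce=cv2.connectedComponentsWithStats(m)
    for i in range(1,n):
        if 80<s[i,4]<260: print(cam,s[i,4],ce[i].round(1),ray(cam,*ce[i],30))
E
```

```text
[ 458.51081864 -223.19773643  219.47204917] 0.6000862807995324
top 131 [166.8 204.9] [554.8 300.3]
top 124 [191.4 206.6] [548.9 196.4]
top 135 [151.7 234.1] [431.5 357.8]
top 132 [175.3 236.1] [424.2 259.2]
top 137 [196.  240.6] [406.8 172.4]
scene 176 [349.4 140.2] [433.4 359.4]
scene 168 [323.2 143.1] [425.5 261.1]
scene 167 [299.2 144.4] [411.6 174.2]
scene 206 [346.9 168.3] [555.9 302.7]
scene 197 [317.6 172.7] [551.5 198.2]
scene 216 [181.5 215.3] [ 618.5 -276.2]
```

View pics/scene6.png

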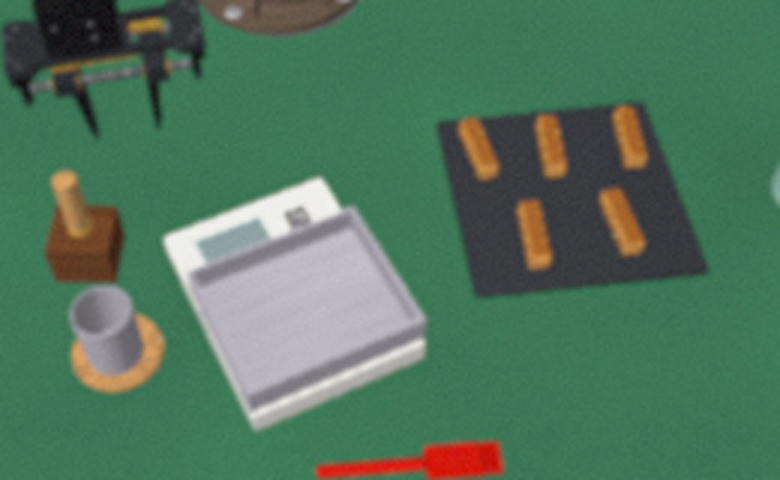

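The pick is upright and seated in its stand (top at (65,180)). The cup is on the coaster, the tray is empty, and the biscuits have not moved. I start with biscuit E at (409,173).

Call:
{"fn": "carry_out", "kwargs": {
  "motion": [
    [5.5,44,0,0,0.4],
    [5.5,44,0,0,0.4],
    [5.5,44,0,0,0.4],
    [5.5,44,0,0,0.4],
    [5.5,44,0,0,0.4],
    [5.5,44,0,0,0.4],
    [5.5,44,0,0,0.4],
    [5.5,44,0,0,0.4],
    [5.5,44,0,-1,0.4],
    [0,0,50,0,0.4],
    [0,0,50,0,0.4],
    [0,0,50,0,0.4]
  ]
}}

```text
t: 16.55
eef_pos: [409.0, 169.8, 67.3]
tcp_rot: [3.141, 0.002, -3.122]
ft_force: [2.0, 0.4, -0.2]
opening: 0.6
grip_force: 0.0
```

```bash
python3 - <<'E'
from h import *
snap("scene","scene7",(250,85,370,175),6.6)
print(env.state()["eef_pos"],env.state()["opening"])
E
```

```text
[406.11326511 168.67321755  59.93055622] 0.5996217922612639
```

View pics/scene7.png

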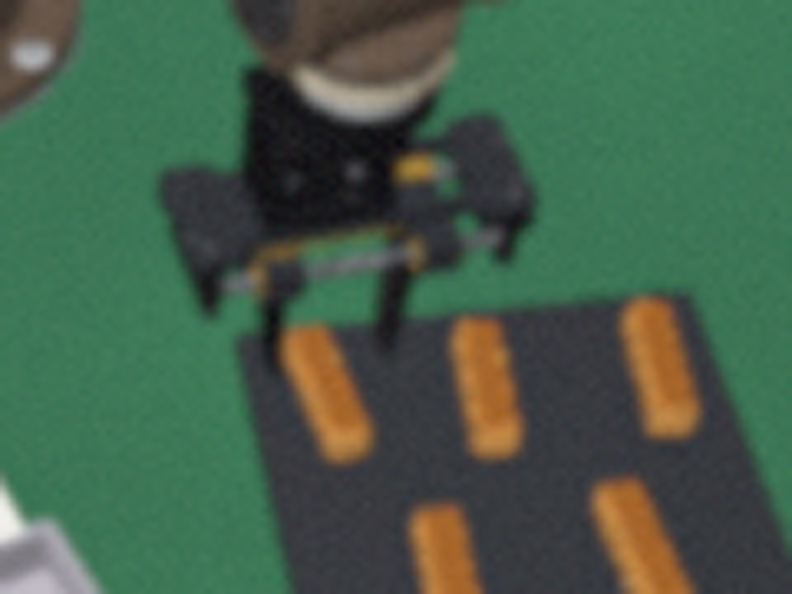

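The fingers straddle biscuit E (its centre is at (325,395)). Lowering and gripping.

Call:
{"fn": "carry_out", "kwargs": {
  "motion": [
    [-2.4,4.3,16,0,0.4],
    [0,0,14,0,0.4],
    [0,0,5,0,0.4],
    [0,0,0,0,0.4],
    [0,0,0,0,1],
    [0,0,0,0,1],
    [0,0,0,0,1],
    [0,0,0,0,1],
    [0,0,0,0,1],
    [0,0,0,0,1]
  ]
}}

```text
t: 17.6
eef_pos: [411.2, 173.9, 33.9]
tcp_rot: [3.141, 0.0, -3.123]
ft_force: [-1.1, 0.6, 6.5]
opening: 0.248
grip_force: 30.0
```

The grip is 10 mm higher than intended because the reading was a transient. Regripping lower.

Call:
{"fn": "carry_out", "kwargs": {
  "motion": [
    [0,0,0,0,0.5],
    [0,0,0,0,0.5],
    [0,0,0,0,0.5],
    [2,0,9,0,0.5],
    [0,0,0,0,0.5],
    [0,0,0,0,1],
    [0,0,0,0,1],
    [0,0,0,0,1],
    [0,0,0,0,1],
    [0,0,0,0,1]
  ]
}}

```text
t: 18.6
eef_pos: [409.1, 173.8, 24.7]
tcp_rot: [3.141, 0.0, -3.123]
ft_force: [-0.4, 0.6, -0.4]
opening: 0.249
grip_force: 30.0
```

Call:
{"fn": "carry_out", "kwargs": {
  "motion": [
    [0,0,-15,1,1],
    [0,0,-45,0,1],
    [0,0,-45,0,1],
    [-26.5,-39,0,0,1],
    [-26.5,-39,0,0,1],
    [-26.5,-39,0,0,1],
    [-26.5,-39,0,0,1],
    [-26.5,-39,0,0,1],
    [-26.5,-39,0,0,1],
    [-26.5,-39,0,0,1],
    [-26.5,-39,0,0,1],
    [0,0,0,-7,1]
  ]
}}

```text
t: 19.8
eef_pos: [623.5, -142.6, 129.2]
tcp_rot: [-3.14, 0.002, -3.021]
ft_force: [-1.0, 0.7, 0.3]
opening: 0.25
grip_force: 30.0
```

Call:
{"fn": "carry_out", "kwargs": {
  "motion": [
    [0,0,0,-7,1],
    [0,0,20,0,1],
    [0,0,0,0,1],
    [0,0,0,0,1],
    [0,0,0,0,1]
  ]
}}

```text
t: 20.3
eef_pos: [621.5, -138.0, 110.3]
tcp_rot: [-3.141, 0.001, -2.897]
ft_force: [-0.4, -0.5, -0.7]
opening: 0.253
grip_force: 30.0
```

Call:
{"fn": "carry_out", "kwargs": {
  "motion": [
    [0,0,30,0,1],
    [0,0,20,0,1],
    [0,0,4,0,1],
    [0,0,0,0,1],
    [0,0,0,0,0.65],
    [0,0,0,0,0.65],
    [0,0,0,0,0.65],
    [0,0,-25,0,0.65],
    [0,0,-45,7,0.65],
    [0,0,-10,7,0.4],
    [0,0,0,0,0.4],
    [0,0,0,0,0.4]
  ]
}}

```text
t: 21.5
eef_pos: [621.0, -138.0, 135.3]
tcp_rot: [3.141, -0.0, -3.137]
ft_force: [-0.0, -0.6, -0.9]
opening: 0.544
grip_force: 0.0
```

```bash
python3 - <<'E'
from h import *
snap("scene","scene8",(140,95,400,255),3)
print(env.state()["eef_pos"],env.state()["opening"])
E
```

```text
[ 620.81181646 -137.89287345  134.74346817] 0.5734916644582532
```

View pics/scene8.png

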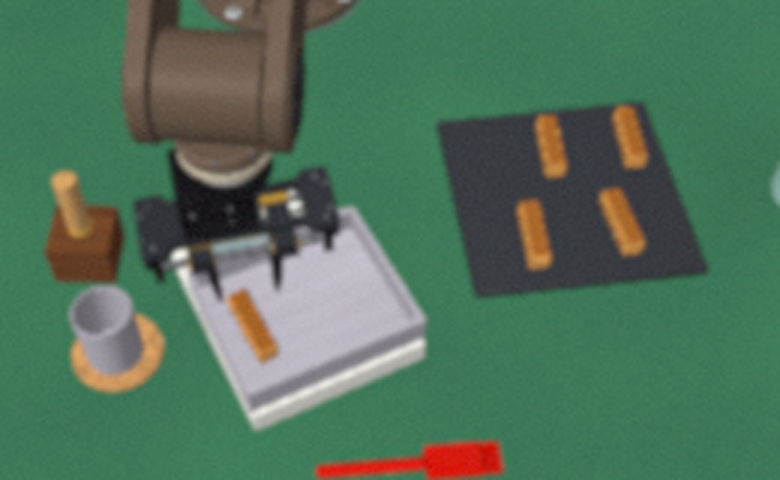

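Biscuit E lies in the tray at (253,325) and the other four have not moved. Next is B.

Call:
{"fn": "carry_out", "kwargs": {
  "motion": [
    [8.9,41.9,0,0,0.4],
    [8.9,41.9,0,0,0.4],
    [8.9,41.9,0,0,0.4],
    [8.9,41.9,0,0,0.4],
    [8.9,41.9,0,0,0.4],
    [8.9,41.9,0,0,0.4],
    [8.9,41.9,0,0,0.4],
    [8.9,41.9,0,0,0.4],
    [0,0,35,8,0.4],
    [0,0,35,1,0.4],
    [0,0,0,0,0.4],
    [0,0,0,0,0.4]
  ]
}}

```text
t: 22.75
eef_pos: [549.6, 196.9, 65.2]
tcp_rot: [-3.141, -0.002, 2.987]
ft_force: [0.3, 0.2, -0.2]
opening: 0.603
grip_force: 0.0
```

```bash
cat > b.py <<'E'
from h import *
import sys
snap("scene","tmp");snap("top","tmp2")
print(env.state()["eef_pos"].round(1),env.state()["opening"])
for cam in("top","scene"):
    c=np.load(cam+".npz")["c"]
    h=cv2.cvtColor(c,cv2.COLOR_BGR2HSV)
    m=((h[...,0]<18)&(h[...,0]>4)&(h[...,1]>110)&(h[...,2]>70)).astype(np.uint8)
    n,l,s,ce=cv2.connectedComponentsWithStats(m)
    for i in range(1,n):
        if 40<s[i,4]<260: print(cam,s[i,4],ce[i].round(1),ray(cam,*ce[i],30))
E
python3 b.py
```

```text
[550.5 197.   66.8] 0.5996720436927279
top 95 [271.7 190.2] [ 623.  -142.6]
top 135 [302.4 202.8] [ 570.5 -272.4]
top 116 [151.1 234.8] [428.6 360.2]
scene 207 [346.9 168.2] [555.5 302.9]
scene 197 [317.5 172.6] [551.1 198.2]
scene 157 [223.8 203.1] [ 602.8 -137.1]
scene 217 [181.2 215.4] [ 618.6 -277.1]
```

Call:
{"fn": "carry_out", "kwargs": {
  "motion": [
    [0,0,20,0,0.4],
    [0,0,16,0,0.4],
    [0,0,5,0,0.4],
    [0,0,0,0,0.4],
    [0,0,0,0,1],
    [0,0,0,0,1],
    [0,0,0,0,1],
    [0,0,0,0,1],
    [0,0,0,0,1]
  ]
}}

```text
t: 23.75
eef_pos: [549.9, 197.2, 24.9]
tcp_rot: [3.141, 0.0, 2.985]
ft_force: [-0.5, 0.8, 2.8]
opening: 0.254
grip_force: 30.0
```

Call:
{"fn": "carry_out", "kwargs": {
  "motion": [
    [0,0,-15,0,1],
    [0,0,-45,-8,1],
    [0,0,-30,-1,1],
    [-8.2,-39.7,0,0,1],
    [-8.2,-39.7,0,0,1],
    [-8.2,-39.7,0,0,1],
    [-8.2,-39.7,0,0,1],
    [-8.2,-39.7,0,0,1],
    [-8.2,-39.7,0,0,1],
    [-8.2,-39.7,0,0,1],
    [0,0,0,-7,1],
    [0,0,0,-7,1]
  ]
}}

```text
t: 24.95
eef_pos: [607.4, -82.2, 114.4]
tcp_rot: [3.141, -0.0, -2.894]
ft_force: [-0.0, 0.6, 0.1]
opening: 0.25
grip_force: 30.0
```

Call:
{"fn": "carry_out", "kwargs": {
  "motion": [
    [0,0,0,0,1],
    [0,0,20,0,1],
    [0,0,25,0,1],
    [0,0,10,0,1],
    [0,0,0,0,1],
    [0,0,0,0,1]
  ]
}}

```text
t: 25.55
eef_pos: [607.8, -80.7, 60.2]
tcp_rot: [-3.141, 0.0, -2.897]
ft_force: [0.4, 0.3, 1.0]
opening: 0.252
grip_force: 30.0
```

Call:
{"fn": "carry_out", "kwargs": {
  "motion": [
    [0,0,3,0,1],
    [0,0,0,0,1],
    [0,0,0,0,0.65],
    [0,0,0,0,0.65],
    [0,0,0,0,0.65],
    [0,0,-25,0,0.65],
    [0,0,-45,7,0.65],
    [0,0,-10,7,0.4],
    [5.3,38.2,0,0,0.4],
    [5.3,38.2,0,0,0.4],
    [5.3,38.2,0,0,0.4],
    [5.3,38.2,0,0,0.4]
  ]
}}

```text
t: 26.75
eef_pos: [585.8, 73.3, 136.9]
tcp_rot: [3.142, 0.0, -3.141]
ft_force: [0.3, -0.2, -0.6]
opening: 0.595
grip_force: 0.0
```

Call:
{"fn": "carry_out", "kwargs": {
  "motion": [
    [5.3,38.2,0,0,0.4],
    [5.3,38.2,0,0,0.4],
    [5.3,38.2,0,0,0.4],
    [5.3,38.2,0,0,0.4],
    [5.3,38.2,0,0,0.4],
    [5.3,38.2,0,1.5,0.4],
    [0,0,35,0,0.4],
    [0,0,35,0,0.4],
    [0,0,0,0,0.4],
    [0,0,0,0,0.4]
  ]
}}

```text
t: 27.75
eef_pos: [554.3, 301.2, 67.0]
tcp_rot: [-3.141, -0.001, 3.116]
ft_force: [0.8, -0.6, 0.4]
opening: 0.602
grip_force: 0.0
```

```bash
python3 b.py
```

```text
[555.1 301.3  68.4] 0.5984056236622038
top 95 [271.7 190.2] [ 623.  -142.6]
top 94 [257.9 192.9] [610.5 -83.9]
top 138 [302.3 202.6] [ 571.2 -272.3]
scene 169 [323.2 143.3] [426.2 261.1]
scene 192 [347.4 168.9] [558.4 303.5]
scene 152 [240.9 196.4] [589.5 -77.8]
scene 157 [223.8 203.1] [ 602.8 -137.1]
scene 219 [181.3 215.4] [ 618.9 -276.9]
```

Both placed biscuits are where they should be. Gripping A.

Call:
{"fn": "carry_out", "kwargs": {
  "motion": [
    [0,0,20,0,0.4],
    [0,0,17,0,0.4],
    [0,0,5.5,0,0.4],
    [0,0,0,0,0.4],
    [0,0,0,0,1],
    [0,0,0,0,1],
    [0,0,0,0,1],
    [0,0,0,0,1],
    [0,0,0,0,1]
  ]
}}

```text
t: 28.75
eef_pos: [554.3, 301.3, 24.4]
tcp_rot: [3.141, 0.0, 3.116]
ft_force: [-0.6, -0.4, 2.2]
opening: 0.253
grip_force: 30.0
```

Call:
{"fn": "carry_out", "kwargs": {
  "motion": [
    [0,0,-15,-1.5,1],
    [0,0,-45,0,1],
    [0,0,-30,0,1],
    [-4.8,-40.5,0,0,1],
    [-4.8,-40.5,0,0,1],
    [-4.8,-40.5,0,0,1],
    [-4.8,-40.5,0,0,1],
    [-4.8,-40.5,0,0,1],
    [-4.8,-40.5,0,0,1],
    [-4.8,-40.5,0,0,1],
    [-4.8,-40.5,0,0,1],
    [0,0,0,-7,1]
  ]
}}

```text
t: 29.95
eef_pos: [593.4, -27.0, 115.2]
tcp_rot: [-3.141, 0.001, -3.02]
ft_force: [-0.1, 0.3, -0.6]
opening: 0.249
grip_force: 30.0
```

Call:
{"fn": "carry_out", "kwargs": {
  "motion": [
    [0,0,0,-7,1],
    [0,0,20,0,1],
    [0,0,25,0,1],
    [0,0,10,0,1],
    [0,0,0,0,1],
    [0,0,0,0,1]
  ]
}}

```text
t: 30.55
eef_pos: [593.2, -22.8, 60.0]
tcp_rot: [-3.141, 0.001, -2.896]
ft_force: [0.4, 0.1, -0.6]
opening: 0.248
grip_force: 30.0
```

Call:
{"fn": "carry_out", "kwargs": {
  "motion": [
    [0,0,3,0,1],
    [0,0,0,0,1],
    [0,0,0,0,0.65],
    [0,0,0,0,0.65],
    [0,0,0,0,0.65],
    [0,0,-25,0,0.65],
    [0,0,-45,7,0.65],
    [0,0,-10,7,0.4],
    [21,35.3,0,0,0.4],
    [21,35.3,0,0,0.4],
    [21,35.3,0,0,0.4],
    [21,35.3,0,0,0.4]
  ]
}}

```text
t: 31.75
eef_pos: [507.8, 119.5, 136.3]
tcp_rot: [3.141, 0.0, -3.141]
ft_force: [1.0, 1.1, 0.0]
opening: 0.597
grip_force: 0.0
```

Call:
{"fn": "carry_out", "kwargs": {
  "motion": [
    [21,35.3,0,0,0.4],
    [21,35.3,0,0,0.4],
    [21,35.3,0,0,0.4],
    [21,35.3,0,0,0.4],
    [0,0,0,8,0.4],
    [0,0,35,2.5,0.4],
    [0,0,35,0,0.4],
    [0,0,0,0,0.4],
    [0,0,0,0,0.4]
  ]
}}

```text
t: 32.65
eef_pos: [424.6, 259.5, 66.5]
tcp_rot: [-3.141, -0.001, 2.959]
ft_force: [-0.1, -0.4, -0.0]
opening: 0.6
grip_force: 0.0
```

```bash
python3 b.py
```

```text
[425.3 259.7  67.6] 0.5985787564891476
top 95 [271.7 190.2] [ 623.  -142.6]
top 93 [257.9 193. ] [610.2 -83.9]
top 93 [243.9 196. ] [596.7 -24.8]
top 136 [302.4 202.8] [ 570.4 -272.4]
scene 174 [349.4 140.3] [434.  359.1]
scene 170 [323.1 143.1] [425.5 260.8]
scene 151 [257.6 189.6] [575.  -18.2]
scene 152 [240.9 196.4] [589.5 -77.8]
scene 157 [223.8 203.1] [ 602.8 -137.1]
scene 224 [181.5 215.5] [ 619.1 -276.4]
```

Call:
{"fn": "carry_out", "kwargs": {
  "motion": [
    [0,0,20,0,0.4],
    [0,0,17,0,0.4],
    [0,0,5.5,0,0.4],
    [0,0,0,0,0.4],
    [0,0,0,0,1],
    [0,0,0,0,1],
    [0,0,0,0,1],
    [0,0,0,0,1],
    [0,0,0,0,1]
  ]
}}

```text
t: 33.65
eef_pos: [424.7, 259.6, 23.9]
tcp_rot: [3.141, 0.0, 2.959]
ft_force: [-1.2, -0.4, 4.9]
opening: 0.248
grip_force: 30.0
```

Call:
{"fn": "carry_out", "kwargs": {
  "motion": [
    [0,0,-15,0,1],
    [0,0,-45,-8,1],
    [0,0,-35,-2.5,1],
    [-21.9,-38.9,0,0,1],
    [-21.9,-38.9,0,0,1],
    [-21.9,-38.9,0,0,1],
    [-21.9,-38.9,0,0,1],
    [-21.9,-38.9,0,0,1],
    [-21.9,-38.9,0,0,1],
    [-21.9,-38.9,0,0,1],
    [-21.9,-38.9,0,0,1],
    [0,0,0,-7,1]
  ]
}}

```text
t: 34.85
eef_pos: [602.1, -55.9, 118.4]
tcp_rot: [-3.141, 0.002, -3.022]
ft_force: [-0.7, -0.7, -0.1]
opening: 0.251
grip_force: 30.0
```

Call:
{"fn": "carry_out", "kwargs": {
  "motion": [
    [0,0,0,-7,1],
    [0,0,20,0,1],
    [0,0,20,0,1],
    [0,0,2,0,1],
    [0,0,0,0,1],
    [0,0,0,0,1]
  ]
}}

```text
t: 35.45
eef_pos: [600.4, -51.6, 77.5]
tcp_rot: [-3.141, 0.001, -2.896]
ft_force: [0.8, -0.1, -0.1]
opening: 0.251
grip_force: 30.0
```

Call:
{"fn": "carry_out", "kwargs": {
  "motion": [
    [0,0,2,0,1],
    [0,0,0,0,1],
    [0,0,0,0,0.6],
    [0,0,0,0,0.6],
    [0,0,0,0,0.6],
    [0,0,-20,0,0.6],
    [0,0,-40,7,0.4],
    [0,0,0,7,0.4],
    [16.8,41,0,0,0.4],
    [16.8,41,0,0,0.4],
    [16.8,41,0,0,0.4],
    [16.8,41,0,0,0.4]
  ]
}}

```text
t: 36.65
eef_pos: [531.9, 113.7, 134.8]
tcp_rot: [3.141, 0.0, -3.141]
ft_force: [0.6, 0.5, 0.0]
opening: 0.601
grip_force: 0.0
```

Call:
{"fn": "carry_out", "kwargs": {
  "motion": [
    [16.8,41,0,0,0.4],
    [16.8,41,0,0,0.4],
    [16.8,41,0,0,0.4],
    [16.8,41,0,0,0.4],
    [16.8,41,0,0,0.4],
    [16.8,41,0,0,0.4],
    [0,0,0,8,0.4],
    [0,0,35,2,0.4],
    [0,0,35,0,0.4],
    [0,0,0,0,0.4],
    [0,0,0,0,0.4]
  ]
}}

```text
t: 37.75
eef_pos: [431.8, 358.3, 65.0]
tcp_rot: [-3.141, -0.001, 2.968]
ft_force: [-0.2, 0.7, 0.6]
opening: 0.595
grip_force: 0.0
```

```bash
python3 b.py
```

```text
[432.5 358.7  66.2] 0.5997648478578543
top 94 [271.7 190.2] [ 623.1 -142.5]
top 94 [257.9 192.9] [610.5 -83.9]
top 93 [243.9 196. ] [596.7 -24.8]
top 95 [250.9 194.8] [602.2 -54.1]
top 138 [302.3 202.7] [ 570.8 -272.4]
scene 177 [349.4 140.1] [432.7 359.5]
scene 157 [223.8 203.1] [ 602.8 -137.1]
scene 217 [181.4 215.4] [ 618.8 -276.6]
```

Call:
{"fn": "carry_out", "kwargs": {
  "motion": [
    [0,0,20,0,0.4],
    [0,0,16,0,0.4],
    [0,0,5,0,0.4],
    [0,0,0,0,0.4],
    [0,0,0,0,1],
    [0,0,0,0,1],
    [0,0,0,0,1],
    [0,0,0,0,1],
    [0,0,0,0,1]
  ]
}}

```text
t: 38.75
eef_pos: [431.8, 358.4, 23.9]
tcp_rot: [3.141, 0.0, 2.968]
ft_force: [-0.5, -0.5, 2.5]
opening: 0.253
grip_force: 30.0
```

Call:
{"fn": "carry_out", "kwargs": {
  "motion": [
    [0,0,-15,0,1],
    [0,0,-45,-8,1],
    [0,0,-35,-2,1],
    [-16.6,-42.5,0,0,1],
    [-16.6,-42.5,0,0,1],
    [-16.6,-42.5,0,0,1],
    [-16.6,-42.5,0,0,1],
    [-16.6,-42.5,0,0,1],
    [-16.6,-42.5,0,0,1],
    [-16.6,-42.5,0,0,1],
    [-16.6,-42.5,0,0,1],
    [-16.6,-42.5,0,0,1]
  ]
}}

```text
t: 39.95
eef_pos: [581.7, -26.0, 118.7]
tcp_rot: [3.141, -0.0, -3.141]
ft_force: [1.3, 0.1, 0.1]
opening: 0.252
grip_force: 30.0
```

Call:
{"fn": "carry_out", "kwargs": {
  "motion": [
    [-16.6,-42.5,0,0,1],
    [-16.6,-42.5,0,0,1],
    [0,0,0,-7,1],
    [0,0,0,-7,1],
    [0,0,20,0,1],
    [0,0,20,0,1],
    [0,0,2,0,1],
    [0,0,0,0,1],
    [0,0,0,0,1]
  ]
}}

```text
t: 40.85
eef_pos: [615.1, -109.1, 77.5]
tcp_rot: [-3.141, 0.001, -2.896]
ft_force: [-0.2, -0.0, -0.6]
opening: 0.249
grip_force: 30.0
```

Release, then back off up and towards the robot so both views are clear.

Call:
{"fn": "carry_out", "kwargs": {
  "motion": [
    [0,0,2,0,1],
    [0,0,0,0,1],
    [0,0,0,0,0.6],
    [0,0,0,0,0.6],
    [0,0,0,0,0.6],
    [0,0,-20,0,0.6],
    [0,0,-40,7,0.4],
    [0,0,-40,7,0.4],
    [10,45,-20,0,0.4],
    [10,45,0,0,0.4],
    [10,45,0,0,0.4],
    [10,45,0,0,0.4]
  ]
}}

```text
t: 42.05
eef_pos: [573.9, 72.2, 194.9]
tcp_rot: [3.141, 0.001, -3.141]
ft_force: [1.1, -0.2, 0.1]
opening: 0.6
grip_force: 0.0
```

Call:
{"fn": "carry_out", "kwargs": {
  "motion": [
    [10,45,0,0,0.4],
    [10,45,0,0,0.4],
    [10,45,0,0,0.4],
    [0,0,0,0,0.4],
    [0,0,0,0,0.4]
  ]
}}

```text
t: 42.55
eef_pos: [544.1, 206.5, 194.6]
tcp_rot: [-3.142, 0.0, -3.139]
ft_force: [-0.6, -0.2, -0.6]
opening: 0.603
grip_force: 0.0
```

```bash
python3 b.py; python3 - <<'E'
from h import *
snap("scene","scene9",(140,95,400,255),3)
snap("top","top9",(210,150,360,260),5)
E
```

```text
[544.7 204.9 194.5] 0.6004090943449928
top 95 [271.7 190.2] [ 623.  -142.6]
top 96 [264.8 191.5] [ 617.1 -113. ]
top 98 [258. 193.] [610.3 -84.2]
top 93 [243.9 196. ] [596.7 -24.8]
top 94 [250.8 194.7] [602.5 -53.9]
top 136 [302.3 202.8] [ 570.3 -272.2]
scene 159 [223.9 203.2] [ 603.1 -136.8]
scene 215 [181.3 215.5] [ 619.  -276.8]
```

View pics/scene9.png

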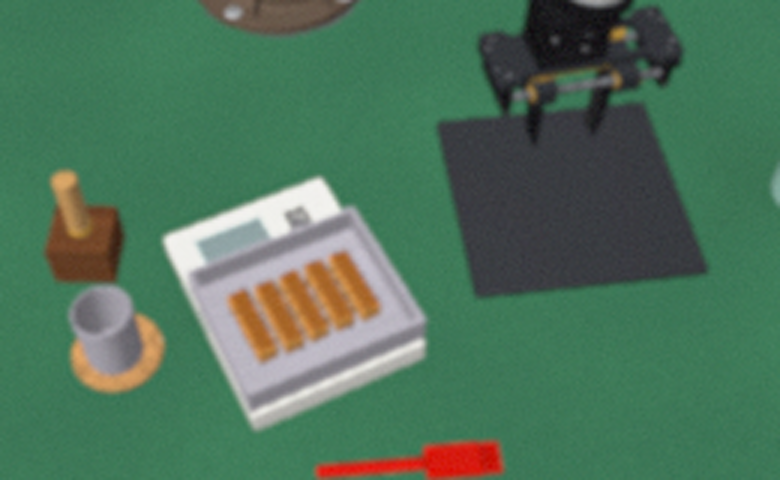

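View pics/top9.png

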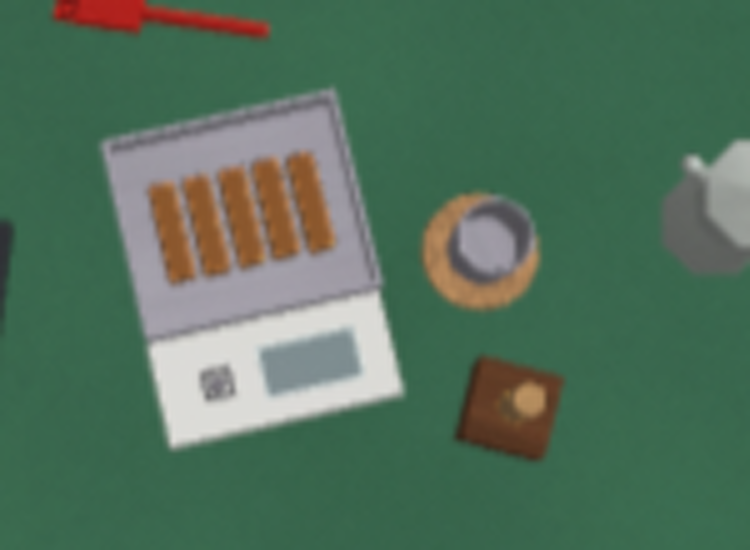

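All five biscuits lie flat in the tray (around (240,220)). The cup is on the coaster (rim at (491,238), offset by parallax) and the pick is seated in its stand. Handing in.

```bash
python3 - <<'E'
from h import *
np.savez  # noqa
print(ray("top",307.9,197.3,85)); print(env.job_done())
E
```

```text
[ 585.9 -288.2]
the job is handed in; nothing more can be done
None
```

I handed the job in at about 43 s of robot time, with no verdict returned: the cup is within about 2 mm of the coaster's centre, the zero button was held at its stop for about 1 s, the pick is seated in its stand, and all five biscuits lie flat in the tray.

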